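# Seal a carded torch pack: rest out, pack in, sealer handle held down

## Task

Seal the card of the key-ring torch pack in the blue impulse sealer: first pull the sealer's folding aluminium pack rest out by its black knob until it snaps home against its stop, then lay the pack flat on it, blister up, with the bottom edge just inside the rest's end lip and the red header strip across the sealing bar, and let go of it. Then press the sealer's black handle firmly all the way down so that the jaw clamps the header, keep it pressed for at least two seconds, and finish the program while still holding it down. Leave the other goods on the counter where they are.

Things in the scene. Friction and masses are not known exactly. Their poses are not given: they have to be found in the camera images.
- bag_sealer: Blue impulse sealer, fixed, base 75 x 300 mm, base top 54 mm above the counter. Its x axis points from its handle side (facing the robot) to its hinge side, y along the bar to the left, z up. Origin 43 mm below the counter (so counter = z 43 mm in its frame); base front at x = -3, sealing bar x 9 to 25, y +-125, top z 105.5 mm.
- bag_sealer_arm (a joint): Angle of the sealer's jaw arm, rad: 0.66 fully open (where its spring keeps it), 0 = fully shut; about 0.00 to 0.04 when clamping the 3 mm card. Axis along the sealer's y through jaw_hinge. A spring pushes it open: pressing at press_spot takes about 4 to 9 N to move it and 14 to 20 N at the bottom for a firm clamp.
- jaw_hinge (a point): Point on the hinge axis of the jaw arm, mid-width, at sealer (65, 0, 125) mm.
- press_spot (a point): Point on top of the flat black handle paddle of the jaw arm (50 mm wide, 16 mm thick; it reaches 16 mm beyond this point), where to press. With the arm shut it is at sealer (-62, 0, 136) mm, i.e. 127 mm in front of jaw_hinge and 11 mm above it; it swings up with the arm.
- jaw_pad: Orange silicone strip under the jaw, 12 x 220 x 7 mm, that presses the card on the sealing bar; origin that of the sealer when shut. With the arm open it clears the bar by 25 mm or more over its whole depth, lowest at the back (sealer x 24); the jaw reaches forward to sealer x 6 mm: slide the card in from the front.
- pack_rest (a joint): Swing of the pack rest about a vertical pivot, rad: 0 = folded along the sealer's front, pointing to its -y end; 1.57 = straight out to the front (sealer -x), at its stop. It turns clockwise from above as this grows; starts folded. A toggle spring resists (1 to 2 N at the knob) up to about 0.8, from there on it pulls the rest home and holds it.
- rest_pivot (a point): Pivot of the pack rest on its top face, at sealer (-24, -84, 105.5) mm. The rest is an aluminium plate 36 mm wide, 3 mm thick, its top level with the sealing bar. When out it lies along sealer -x with y -102 to -66; its end lip, 5 mm high, has its inner face at sealer x = -93 mm.
- knob_top (a point): Top centre of the black pull knob of the rest, 14 mm diameter, standing 16 mm above the rest's top (z 121.5 mm in the sealer frame; grip its upper 10 mm). 85 mm from rest_pivot: from rest_pivot at sealer (-38, -76) mm when folded, (-76, +38) mm when out.
- bar_spot (a point): Point on top of the sealing bar (middle of its 16 mm depth) where the middle of the header belongs, at sealer (17, -84, 105.5) mm, axes as the sealer's. The header's edge should lie about 10 to 15 mm behind it (+x), the pack's x axis along the sealer's x.
- torch_pack: Loose white, yellow and red display card, 120 (x) x 56 (y) x 3 mm, with a clear blister on top; 40 to 85 g. Origin: centre of its underside. +x points to the red header strip with its edge at x = +60, the yellow bottom edge is at x = -60.
- blister (a point): Centre of the clear blister on the card: a firm box 46 (along the card) x 30 (across) x 20 mm high, from 3 to 23 mm above the card's underside; grasp it lengthwise over its 46 mm, fingers closing along the card: at the sealer the raised handle paddle (y -25 to 25 mm) stands beside the pack and leaves a hand 59 mm from the blister's middle on that side. At pack (-20, 0, 13) mm.
- header_edge (a point): Middle of the card's header edge, at pack (60, 0, 1.5) mm.
- pocket_scale: Black pocket scale 118 x 68 x 18 mm behind the sealer: leave alone. Origin under its centre.
- phone: Phone in a red case, 75 x 149 x 11 mm, flat near the counter's front edge: leave alone. Origin under its centre.
- sticker_roll: White roll of price stickers, 62 mm across, 26 mm high, behind the sealer: leave alone. Origin under its centre.
- packet_blue: Small blue card packet standing, 8 x 50 x 64 mm: leave alone. Origin under its centre.

How it is judged:
By the outcome, as a careful person would: the job done as asked, in the order asked, and still so for the second after the job is handed in, while the arm keeps its last pose, push and grip.
It also fails if it takes over 72 s, if anything falls off the work surface, if the arm or the gripper's body presses on something with over 40 N, if the wrist force passes 120 N, or if a joint passes its speed limit or range.

## Robot

A 6-joint arm with a two-finger parallel gripper is mounted at the origin on a cart in front of the work surface, level with it; the furniture and walls round the work are solid. World frame = base frame: x ahead of the robot, y to its left, z up, the work surface at z = 0. Lengths are in m, angles in rad, forces in N, time in s.
With the tool pointing down it reaches from about 0.375 to 0.9 m from the base axis. Payload 3.1 kg.
Tool frame: the origin (TCP) lies at the centre of the arm's flange, where the gripper is bolted on; the fingertips stand 182 mm ahead of it and the grasp point (between the pads) lies 164 mm ahead of it; z points along the fingers, y is the line along which they close (so a half turn about z gives the same grasp; the last joint's range is limited). The gripper opens to 87 mm and grips with 3 to 60 N. Pads are 19 mm wide; open, the fingers measure 117 mm over their backs; the gripper's body (75 mm by 190 mm) begins 51 mm behind the grasp point.
Start: joints at [-1.355, 0.527, 1.433, -0, 1.181, -0.178], TCP at [0.24, -0.577, 0.405] pointing down, gripper open.
Joint ranges: [-3.08, 3.08], [-0.75, 2.2], [0.22, 2.44], [-1.43, 4.57], [0, 2.65], [-2.85, 2.85]. Speed limits (rad/s): [2.79, 2.79, 3.14, 3.14, 3.14, 3.14].

## Interface

Orientations are given as a unit quaternion [x, y, z, w].
In Python, from rig import * gives the robot as it stands.
- The arm moves only by the tool move_arm, never from a script. Its argument "commands" is a list that holds one entry, the list of rows, each a list of 6 numbers: the shift along the tool's x, y, z in units of 40 mm (1.0 is 40 mm), then the turn, a rotation vector about the tool's x, y, z in rad. A call has 1 to 12 rows; each row is the pose to reach, as a shift and turn from the pose commanded when the call began, along the tool's axes at that moment; what a row does not reach only later rows make up. A row lasts 1/8 s, in which the tool goes at most 62.5 mm and 10.7 degrees, less where a joint would pass 70% of its speed; a pose out of reach is approached as far as the arm can. A call with a gripper value outside its range is refused whole. "claw" is the closure, from -1 (fully open) to 1 (shut), so that 0 is half open, set as the call begins (left out, the last holds). The fingers move at their own pace and stop on an object; "squeeze" is the grip in N (left out, the last holds). Time passes only in rows, so rows that repeat a pose let the fingers close. It gives the time, the measured TCP pose, the force, the opening and the grip force at its end, in the units of the state.
- get_obs(): the state, without advancing time (a new reading comes with each control period).
- camera(name): name is "side" or "top" or "wrist"; returns a dict with "pixels" (384x512x3 uint8, blue, green, red), "range_z" (384x512 float32, m along the optical axis (not along the pixel's ray), 0 where there is no reading), "camera_matrix" (3x3 intrinsics, pixels), "D" ([k1, k2, p1, p2, k3] as OpenCV has them; the pictures are not rectified), "extrinsics" (4x4, takes a point from world to camera coordinates). Camera axes: x right, y up, looking along -z (the intrinsics and any distortion apply to the point x, -y, -z); pixel columns grow to the right and rows downward; lengths in m; the calibration is good to about 2 mm. A picture is of the moment at which its call begins.
- hand_in(): hands the job in; it is judged then, once.
The state is a dict: "time": time; "q": joint angles; "joint_velocities": joint speeds; "joint_torque": joint torques, N m; "position": TCP position; "tool_rot": TCP orientation; "ft_force": force on the tool from outside, world axes, zero at the start; "moment": the same for the moment, N m; "grip_width": finger opening in m; "grip_force": force on a finger pad.
Only numpy, scipy, OpenCV 4.12 (cv2) and the standard library are available. Lean on these libraries where they do the work, as an engineer would, in place of code of your own. Each camera call takes 0.05 s, during which the arm holds its last target. There are 200 camera calls.

## Working session

There is one attempt and no reset: what is moved stays moved. The work goes in short steps, Python scripts to look and compute and a tool call to move; the robot and the scene stay as the last step left them, time stands still between calls to the robot, and variables do not carry over. Pictures are saved under pics/ and viewed, at most 10 in all, crops included, and the job is handed in when it is done.

Besides the shell and the picture viewer there is one more tool, called after "Request:" as a command line: name --argument value ..., lists and objects as JSON in quotes. move_arm: Moves the arm, as the interface text tells. Its arguments: {"type":"object","properties":{"commands":{"type":"array","items":{"type":"array","items":{"type":"array","items":{"type":"number"}}}},"claw":{"type":"number"},"squeeze":{"type":"number"}},"required":["commands"]}

```bash
mkdir -p pics; cat > h.py <<'E'
from rig import *
import numpy as np, cv2
from scipy.spatial.transform import Rotation as R
def snap(n):
    c=camera(n); np.savez(f'/tmp/{n}.npz',**{k:np.array(v) for k,v in c.items()}); return c
def load(n): return dict(np.load(f'/tmp/{n}.npz'))
def world(c):
    "HxWx3 world points from depth"
    K=c['camera_matrix'];h,w=c['range_z'].shape
    u,v=np.meshgrid(np.arange(w),np.arange(h))
    p=cv2.undistortPoints(np.stack([u,v],-1).reshape(-1,1,2).astype(np.float64),K,c['D']).reshape(h,w,2)
    z=c['range_z']; P=np.stack([p[...,0]*z,-p[...,1]*z,-z],-1)
    E=c['extrinsics']; W=(P-E[:3,3])@E[:3,:3]
    W[z==0]=np.nan
    return W
def ray(c,uv,zp):
    p=cv2.undistortPoints(np.array(uv,float).reshape(-1,1,2),c['camera_matrix'],c['D']).reshape(-1,2)
    E=c['extrinsics'];d=np.c_[p[:,0],-p[:,1],-np.ones(len(p))]@E[:3,:3];o=-E[:3,:3].T@E[:3,3]
    return o+d*((zp-o[2])/d[:,2])[:,None]
def proj(c,X):
    E=c['extrinsics'];P=np.atleast_2d(X)@E[:3,:3].T+E[:3,3]
    return cv2.projectPoints(P*[1,-1,-1],np.zeros(3),np.zeros(3),c['camera_matrix'],c['D'])[0].reshape(-1,2)
E
python3 - <<'E'
from h import *
o=get_obs();print({k:np.round(v,3) for k,v in o.items()})
for n in('top','side'):
    c=snap(n);cv2.imwrite(f'pics/{n}0.png',c['pixels']);E=c['extrinsics'];print(n,-E[:3,:3].T@E[:3,3],E[2,:3])
E
```

```text
{'time': np.float64(0.0), 'q': array([-1.354,  0.528,  1.434, -0.   ,  1.181, -0.178]), 'joint_velocities': array([ 0.001, -0.001, -0.   , -0.   ,  0.001,  0.   ]), 'joint_torque': array([  0.   , -44.004, -17.659,   0.063,   0.058,  -0.   ]), 'position': array([ 0.24 , -0.577,  0.404]), 'tool_rot': array([ 0.981,  0.196, -0.   , -0.001]), 'ft_force': array([ 0.418, -1.217, -0.837]), 'moment': array([ 0.06 , -0.015,  0.   ]), 'grip_force': np.float64(0.0), 'grip_width': np.float64(0.087)}
top [0.490843   0.09564512 0.90191518] [-0.12307079 -0.00590901  0.9923803 ]
side [ 1.35186846 -0.24066896  0.80805658] [ 0.67488824 -0.30248877  0.67307236]
```

View pics/top0.png

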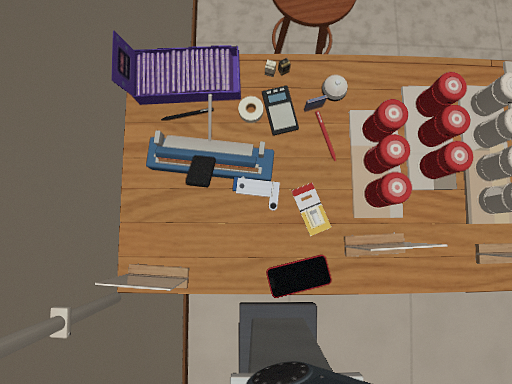

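View pics/side0.png

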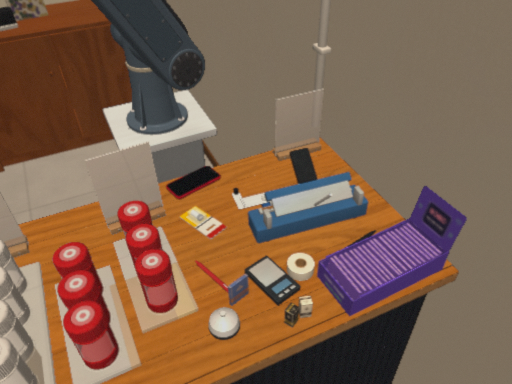

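The top view (up = world +x, right = −y) shows the sealer at about (150–272, 135–182). The folded rest with its knob is at about (273,206), and the pack has its header at (303,188) and its yellow end at (318,232). The side view agrees. Next I'll measure.

```bash
python3 - <<'E'
from h import *
c=load('top');W=world(c);im=c['pixels'].astype(int);b,g,r=im[...,0],im[...,1],im[...,2]
hsv=cv2.cvtColor(c['pixels'],cv2.COLOR_BGR2HSV)
v,u=np.mgrid[:384,:512]
box=lambda x0,x1,y0,y1:(u>x0)&(u<x1)&(v>y0)&(v<y1)
m=box(140,290,120,200)&(hsv[...,0]>98)&(hsv[...,0]<115)&(hsv[...,1]>130)
P=W[m];P=P[(P[:,2]>.03)&(P[:,2]<.065)];print('sealer n',len(P),np.percentile(P[:,2],[5,50,95]))
for q in(P,):
    (cx,cy),(w,h),a=cv2.minAreaRect(q[:,:2].astype(np.float32));print(cx,cy,w,h,a); print(cv2.boxPoints(((cx,cy),(w,h),a)))
# knob
m=box(262,284,198,214)&(hsv[...,2]<70);print('knob px',u[m].mean(),v[m].mean(),m.sum(),'z',np.nanmedian(W[m][:,2]),ray(c,[u[m].mean(),v[m].mean()],.0785))
# rest plate
m=box(230,282,174,212)&(W[...,2]>.05)&(W[...,2]<.07)&(hsv[...,1]<60)
print('rest',cv2.minAreaRect(W[m][:,:2].astype(np.float32)),np.median(W[m][:,2]))
# pack
reg=box(285,335,178,240)
red=reg&((hsv[...,0]<8)|(hsv[...,0]>172))&(hsv[...,1]>150)&(r>120)
yel=reg&(hsv[...,0]>20)&(hsv[...,0]<34)&(hsv[...,1]>120)
for n,m in(('red',red),('yel',yel)):
    print(n,m.sum(),ray(c,[u[m].mean(),v[m].mean()],.003),np.nanmedian(W[m][:,2]))
m=reg&(red|yel|((hsv[...,1]<60)&(hsv[...,2]>150)))
rr=cv2.minAreaRect(ray(c,np.c_[u[m],v[m]],.003)[:,:2].astype(np.float32));print('pack',rr)
m=reg&(W[...,2]>.014);print('blister',m.sum(),np.nanmean(W[m],0),cv2.minAreaRect(W[m][:,:2].astype(np.float32)))
E
```

```text
sealer n 340 [0.03595971 0.05297796 0.05602528]
0.6488648653030396 0.2116137146949768 0.29648351669311523 0.10315747559070587 84.07464599609375
[[0.58225834 0.0694886 ]
 [0.68486464 0.05883937]
 [0.7154714  0.35373884]
 [0.6128651  0.36438805]]
knob px 272.82608695652175 205.43478260869566 23 z 0.07857919711760201 [[0.55303593 0.06176708 0.0785    ]]
rest ((0.5877842307090759, 0.09728655219078064), (0.09752269834280014, 0.07797529548406601), 84.95601654052734) 0.06259002717611253
red 122 [[ 0.59888065 -0.01469818  0.003     ]] 0.003083928900008859
yel 249 [[ 0.5162031 -0.0489604  0.003    ]] 0.002869064194572364
pack ((0.5514965057373047, -0.03448135778307915), (0.12188166379928589, 0.057474229484796524), 22.55474853515625)
blister 244 [ 0.53256243 -0.04153207  0.02211712] ((0.5328273177146912, -0.04203509911894798), (0.04570511728525162, 0.030668679624795914), 21.319595336914062)
```

```bash
python3 - <<'E'
from h import *
np.set_printoptions(suppress=True,precision=3)
for n in('top','side'):
    c=load(n);W=world(c)
    a=-.103;Rz=np.array([[np.cos(a),-np.sin(a)],[np.sin(a),np.cos(a)]]);o=np.array([.6312,.2146])
    S=W.copy();S[...,:2]=(W[...,:2]-o)@Rz
    for ylo,yhi in((-.13,-.04),(-.02,.02)):
        print(n,ylo)
        for x in np.arange(-.06,.1,.01):
            m=(S[...,0]>x)&(S[...,0]<x+.01)&(S[...,1]>ylo)&(S[...,1]<yhi)&(S[...,2]>-.01)
            if m.sum()>2:print(round(x,3),m.sum(),np.percentile(S[m][:,2],[5,50,95]))
    m=(S[...,2]>.09)&(S[...,0]>-.03)&(S[...,0]<.1)&(abs(S[...,1])<.16);print('jaw y',np.percentile(S[m][:,1],[1,99]))
E
```

```text
top -0.13
-0.06 146 [-0.003 -0.     0.002]
-0.05 158 [-0.002  0.     0.062]
-0.04 219 [-0.002  0.052  0.064]
-0.03 154 [-0.001  0.062  0.065]
-0.02 158 [-0.001  0.062  0.065]
-0.01 155 [-0.001  0.052  0.064]
0.0 171 [0.051 0.054 0.057]
0.01 335 [0.055 0.065 0.118]
0.02 182 [0.055 0.121 0.123]
0.03 150 [0.054 0.115 0.119]
0.04 152 [0.053 0.105 0.11 ]
0.05 153 [0.054 0.096 0.103]
0.06 153 [0.053 0.091 0.095]
0.07 54 [0.053 0.087 0.096]
0.08 12 [-0.004 -0.     0.002]
0.09 87 [-0.003 -0.001  0.002]
top -0.02
-0.06 66 [-0.002 -0.     0.002]
-0.05 137 [-0.001  0.168  0.177]
-0.04 155 [-0.002  0.173  0.177]
-0.03 126 [-0.001  0.166  0.171]
-0.02 113 [-0.002  0.158  0.164]
-0.01 120 [-0.001  0.151  0.157]
0.0 91 [0.054 0.144 0.148]
0.01 83 [0.063 0.137 0.141]
0.02 61 [0.119 0.128 0.134]
0.03 69 [0.112 0.116 0.119]
0.04 63 [0.103 0.107 0.111]
0.05 64 [0.095 0.1   0.103]
0.06 65 [0.088 0.091 0.095]
0.07 33 [0.085 0.09  0.102]
0.08 17 [0.104 0.11  0.115]
0.09 47 [-0.002  0.001  0.126]
jaw y [-0.122  0.12 ]
side -0.13
-0.06 24 [-0.002 -0.     0.001]
-0.04 31 [0.06  0.063 0.064]
-0.03 24 [0.061 0.063 0.065]
-0.02 33 [0.048 0.062 0.064]
-0.01 54 [0.049 0.058 0.064]
0.0 5 [0.052 0.056 0.061]
0.01 47 [0.061 0.064 0.105]
0.02 155 [0.053 0.119 0.123]
0.03 207 [0.055 0.114 0.12 ]
0.04 189 [0.053 0.104 0.111]
0.05 239 [0.053 0.095 0.102]
0.06 301 [-0.001  0.084  0.095]
0.07 673 [-0.001  0.032  0.087]
0.08 109 [-0.002  0.     0.003]
0.09 111 [-0.003 -0.     0.002]
side -0.02
-0.05 5 [0.173 0.175 0.175]
-0.04 59 [0.169 0.174 0.177]
-0.03 77 [0.162 0.167 0.172]
-0.02 72 [0.154 0.159 0.164]
-0.01 79 [0.147 0.152 0.157]
0.0 83 [0.138 0.144 0.149]
0.01 71 [0.132 0.136 0.14 ]
0.02 107 [0.117 0.125 0.133]
0.03 87 [0.108 0.115 0.12 ]
0.04 92 [0.053 0.105 0.111]
0.05 127 [0.053 0.096 0.103]
0.06 120 [-0.002  0.056  0.095]
0.07 284 [-0.001  0.032  0.086]
0.08 52 [-0.002  0.     0.107]
0.09 54 [-0.002 -0.     0.118]
jaw y [-0.126  0.115]
```

Request:
move_arm --commands '[[[0, 0, 0, 0, 0, 0.18], [0, 0, 0, 0, 0, 0.36], [0, 0, 0, 0, 0, 0.498]]]' --claw -1

```text
time: 0.48
position: [0.2404, -0.5767, 0.4042]
tool_rot: [0.999, -0.054, -0.0, -0.001]
ft_force: [-0.0, 0.5, 0.8]
grip_width: 0.0867
grip_force: 0.0
```

```bash
python3 - <<'E'
from h import *
for n in('top','side'):
    W=world(load(n)).reshape(-1,3)
    for y in np.arange(-.55,.2,.1):
        m=(W[:,1]>y)&(W[:,1]<y+.1)&(W[:,0]>.3)&(W[:,0]<.72);P=W[m]
        m2=P[:,2]>.1
        if len(P):print(n,round(y,2),'max',P[:,2].max().round(3),'x of >.1:',P[m2][:,0].min().round(3) if m2.any() else None)
E
```

```text
top -0.55 max 0.145 x of >.1: 0.441
top -0.45 max 0.147 x of >.1: 0.437
top -0.35 max 0.22 x of >.1: 0.467
top -0.25 max 0.223 x of >.1: 0.462
top -0.15 max 0.222 x of >.1: 0.458
top -0.05 max 0.064 x of >.1: None
top 0.05 max 0.125 x of >.1: 0.633
top 0.15 max 0.178 x of >.1: 0.584
side -0.55 max 0.169 x of >.1: 0.437
side -0.45 max 0.176 x of >.1: 0.437
side -0.35 max 0.222 x of >.1: 0.465
side -0.25 max 0.223 x of >.1: 0.46
side -0.15 max 0.489 x of >.1: 0.3
side -0.05 max 0.078 x of >.1: None
side 0.05 max 0.125 x of >.1: 0.633
side 0.15 max 0.177 x of >.1: 0.587
```

Request:
move_arm --commands '[[[0.5, -1.4, -0.4, 0, 0, 0], [1, -2.8, -0.8, 0, 0, 0], [1.5, -4.2, -1.2, 0, 0, 0], [2, -5.6, -1.2, 0, 0, 0], [2.5, -7, -1.2, 0, 0, 0], [3, -8.4, -1.2, 0, 0, 0], [3.5, -9.8, -1.2, 0, 0, 0], [4, -11.2, -1.2, 0, 0, 0], [4.5, -12.6, -1.2, 0, 0, 0], [5, -14, -1.2, 0, 0, 0], [5.5, -15.3, -1.2, 0, 0, 0], [6, -16.6, -1.2, 0, 0, 0]]]'

```text
time: 1.98
position: [0.548, 0.0608, 0.4524]
tool_rot: [0.999, -0.051, -0.0, 0.0]
ft_force: [0.7, -1.0, -0.4]
grip_width: 0.0869
grip_force: 0.0
```

Request:
move_arm --commands '[[[0, 0, 0.7, 0, 0, 0], [0, 0, 1.5, 0, 0, 0], [0, 0, 1.5, 0, 0, 0], [0, 0, 1.5, 0, 0, 0]]]'

```text
time: 2.48
position: [0.5479, 0.0587, 0.3934]
tool_rot: [0.999, -0.052, 0.001, -0.0]
ft_force: [0.1, -0.6, 0.1]
grip_width: 0.0871
grip_force: 0.0
```

```bash
python3 - <<'E'
from h import *
o=get_obs();print(o['time'],o['position'],o['tool_rot'])
c=snap('wrist');cv2.imwrite('pics/wrist1.png',c['pixels'])
E
```

```text
2.475 [0.54792789 0.05867389 0.39344526] [ 9.98660523e-01 -5.17386899e-02  5.17766330e-04 -5.10184427e-06]
```

View pics/wrist1.png

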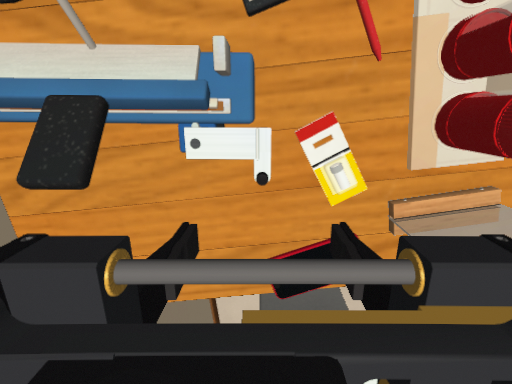

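The wrist view shows the knob at (262,178), the pivot screw at (196,143) and the plate spanning about (186–270, 127–160). The pack has its header at (318,128) and its yellow end at (345,190). I'll refine the positions from this view.

```bash
cat > m.py <<'E'
from h import *
np.set_printoptions(suppress=True,precision=4)
c=load('wrist');W=world(c);hsv=cv2.cvtColor(c['pixels'],cv2.COLOR_BGR2HSV);v,u=np.mgrid[:384,:512]
box=lambda x0,x1,y0,y1:(u>x0)&(u<x1)&(v>y0)&(v<y1)
k=box(250,275,168,188)&(hsv[...,2]<60)&(W[...,2]>.07)
p=[u[k].mean(),v[k].mean()];print('knob',k.sum(),p,np.median(W[k][:,2]),ray(c,p,.0785))
k=box(188,204,135,151)&(hsv[...,2]<110);p=[u[k].mean(),v[k].mean()];print('pivot',k.sum(),p,ray(c,p,.0625))
# blue base top right-hand edge & front edge
b=(hsv[...,0]>98)&(hsv[...,0]<115)&(hsv[...,1]>130)
k=b&box(212,262,45,128)&(W[...,2]>.048)&(W[...,2]<.06)
P=W[k][:,:2].astype(np.float32);print('base corner pts',len(P),cv2.boxPoints(cv2.minAreaRect(P)),cv2.minAreaRect(P)[2])
k=(hsv[...,1]<60)&box(180,275,120,185)&(W[...,2]>.058)&(W[...,2]<.066)
for uu in (0,):
    pts=[]
    for x in range(206,250,4):
        vv=np.where(k[:,x])[0]; pts.append([x,vv.min()])
    q=ray(c,np.array(pts),.0625)[:,:2];d=np.polyfit(q[:,1],q[:,0],1);print('plate back edge slope dx/dy',d[0])
reg=box(285,375,105,212)&(W[...,2]<.03)
red=reg&((hsv[...,0]<8)|(hsv[...,0]>172))&(hsv[...,1]>150)&(hsv[...,2]>120)
yel=reg&(hsv[...,0]>22)&(hsv[...,0]<34)&(hsv[...,1]>150)&(hsv[...,2]>200)
m=red|yel
n,l,st,_=cv2.connectedComponentsWithStats(m.astype(np.uint8))
k=red|yel
print('pack',k.sum(),cv2.minAreaRect(ray(c,np.c_[u[k],v[k]],.003)[:,:2].astype(np.float32)))
k=reg&(W[...,2]>.014);print('blister',k.sum(),np.median(W[k][:,2]),cv2.minAreaRect(W[k][:,:2].astype(np.float32)))
E
python3 m.py
```

```text
knob 109 [np.float64(261.8073394495413), np.float64(178.11009174311926)] 0.07869529264873734 [[0.556  0.0602 0.0785]]
pivot 67 [np.float64(194.91044776119404), np.float64(143.08955223880596)] [[0.6004 0.132  0.0625]]
base corner pts 2108 [[0.612  0.0647]
 [0.6874 0.0573]
 [0.6919 0.1034]
 [0.6165 0.1108]] 84.4201889038086
plate back edge slope dx/dy 0.10187364213341327
pack 1194 ((0.5516104698181152, -0.03603273630142212), (0.11927470564842224, 0.055486228317022324), 22.39975929260254)
blister 812 0.02289634977588833 ((0.5339324474334717, -0.042869679629802704), (0.04578253626823425, 0.03138258308172226), 22.927343368530273)
```

Request:
move_arm --commands '[[[0.2, -0.06, 1, 0, 0, 0], [0.2, -0.06, 2, 0, 0, 0], [0.2, -0.06, 3, 0, 0, 0], [0.2, -0.06, 3.4, 0, 0, 0], [0.2, -0.06, 3.6, 0, 0, 0], [0.2, -0.06, 3.6, 0, 0, 0]]]'

```text
time: 3.28
position: [0.5563, 0.0603, 0.2496]
tool_rot: [0.999, -0.052, 0.001, 0.0]
ft_force: [-0.5, -0.5, 0.2]
grip_width: 0.0871
grip_force: 0.0
```

Request:
move_arm --commands '[[[0, 0, 0, 0, 0, 0], [0, 0, 0, 0, 0, 0], [0, 0, 0, 0, 0, 0], [0, 0, 0, 0, 0, 0], [0, 0, 0, 0, 0, 0], [0, 0, 0, 0, 0, 0], [0, 0, 0, 0, 0, 0]]]' --claw 1 --squeeze 20

```text
time: 4.15
position: [0.5557, 0.0604, 0.2487]
tool_rot: [0.999, -0.052, -0.0, -0.0]
ft_force: [0.9, -0.7, -0.0]
grip_width: 0.0246
grip_force: 0.0
```

Request:
move_arm --commands '[[[0, 0, 0, 0, 0, 0], [0, 0, 0, 0, 0, 0], [0, 0, 0, 0, 0, 0], [0, 0, 0, 0, 0, 0]]]'

```text
time: 4.65
position: [0.5557, 0.0604, 0.2487]
tool_rot: [0.999, -0.052, -0.0, 0.0]
ft_force: [-0.2, -0.7, -0.8]
grip_width: 0.0132
grip_force: 20.0
```

Request:
move_arm --commands '[[[-0.185, -0.105, 0, 0, 0, 0], [-0.36, -0.23, 0, 0, 0, 0], [-0.52, -0.365, 0, 0, 0, 0], [-0.665, -0.52, 0, 0, 0, 0], [-0.795, -0.69, 0, 0, 0, 0], [-0.91, -0.87, 0, 0, 0, 0], [-1.0, -1.06, 0, 0, 0, 0], [-1.075, -1.26, 0, 0, 0, 0], [-1.075, -1.26, 0, 0, 0, 0]]]'

```text
time: 5.78
position: [0.5151, 0.1159, 0.2485]
tool_rot: [0.999, -0.051, -0.004, 0.0]
ft_force: [-5.2, -2.9, 4.0]
grip_width: 0.013
grip_force: 20.0
```

Request:
move_arm --commands '[[[-0.055, -0.205, 0, 0, 0, 0], [-0.085, -0.415, 0, 0, 0, 0], [-0.1, -0.63, 0, 0, 0, 0], [-0.09, -0.84, 0, 0, 0, 0], [-0.06, -1.05, 0, 0, 0, 0], [-0.01, -1.255, 0, 0, 0, 0], [0.06, -1.455, 0, 0, 0, 0], [0.125, -1.59, 0, 0, 0, 0], [0.19, -1.71, 0, 0, 0, 0], [0.19, -1.71, 0, 0, 0, 0], [0.19, -1.71, 0, 0, 0, 0]]]'

```text
time: 7.15
position: [0.5315, 0.1795, 0.2484]
tool_rot: [0.999, -0.05, -0.003, 0.004]
ft_force: [-6.5, -14.5, 1.2]
grip_width: 0.0131
grip_force: 20.0
```

Request:
move_arm --commands '[[[0.1, -1e-09, 0, 0, 0, 0], [0, 0.08, 0, 0, 0, 0], [0, 0.08, 0, 0, 0, 0], [0, 0.08, 0, 0, 0, 0], [0, 0.08, 0, 0, 0, 0]]]' --claw 0

```text
time: 7.78
position: [0.5331, 0.1795, 0.2493]
tool_rot: [0.999, -0.051, 0.001, -0.0]
ft_force: [0.6, 1.1, 1.7]
grip_width: 0.0426
grip_force: 1.3
```

Request:
move_arm --commands '[[[0, 0, -0.5, 0, 0, 0], [0, 0, -1.5, 0, 0, 0], [0, 0, -2.5, 0, 0, 0], [0, 0, -3.5, 0, 0, 0], [0, 0, -3.5, 0, 0, 0]]]' --claw -1

```text
time: 8.4
position: [0.5334, 0.1792, 0.3921]
tool_rot: [0.999, -0.051, 0.004, -0.0]
ft_force: [-0.1, 0.6, -0.2]
grip_width: 0.0838
grip_force: 0.0
```

```bash
python3 - <<'E'
from h import *
o=get_obs();print(o['time'],o['position'],o['q'],o['tool_rot'],o['grip_width'])
c=snap('top');cv2.imwrite('pics/top2.png',cv2.resize(c['pixels'][100:250,120:360],None,fx=3,fy=3))
E
```

```text
8.4 [0.53342337 0.17922406 0.39214249] [ 1.25683901e-01  4.57918601e-01  1.60700490e+00 -5.18311318e-04
  1.06851331e+00  1.79947541e+00] [ 9.98672329e-01 -5.13507274e-02  4.05419309e-03 -4.94666608e-04] 0.08378977206078837
```

View pics/top2.png

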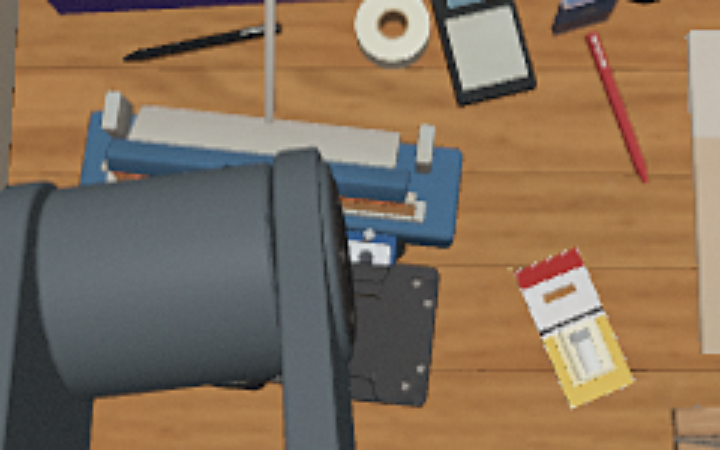

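Request:
move_arm --commands '[[[0.05, 0.5, 0, 0, 0, -0.172], [0.1, 1, 0, 0, 0, -0.344], [0.15, 1.5, 0, 0, 0, -0.516], [0.2, 2, 0, 0, 0, -0.688], [0.25, 2.5, 0, 0, 0, -0.86], [0.3, 3, 0, 0, 0, -1.032], [0.35, 3.5, 0, 0, 0, -1.204], [0.4, 4, 0, 0, 0, -1.376], [0.45, 4.4, 0, 0, 0, -1.548], [0.5, 4.8, 0, 0, 0, -1.72], [0.54, 5.2, 0, 0, 0, -1.892], [0.57, 5.52, 0, 0, 0, -2.066]]]'

```text
time: 9.95
position: [0.5318, -0.0435, 0.3869]
tool_rot: [0.554, 0.833, -0.001, -0.002]
ft_force: [-0.3, 0.7, -0.7]
grip_width: 0.0872
grip_force: 0.0
```

Request:
move_arm --commands '[[[0, 0, 0, 0, 0, 0], [0, 0, 0, 0, 0, 0]]]'

```text
time: 10.2
position: [0.5321, -0.0426, 0.3878]
tool_rot: [0.557, 0.831, -0.0, -0.001]
ft_force: [0.2, -0.2, 0.9]
grip_width: 0.0867
grip_force: 0.0
```

```bash
python3 - <<'E'
from h import *
o=get_obs();print(o['time'],o['position'],o['q'],o['tool_rot'],o['grip_width'])
c=snap('top');cv2.imwrite('pics/top3.png',cv2.resize(c['pixels'][100:250,120:360],None,fx=3,fy=3))
c=snap('wrist');cv2.imwrite('pics/wrist3.png',c['pixels'])
W=world(c);z=W[...,2]
m=(z>.015)&(z<.03)&(abs(W[...,0]-.5335)<.05)&(abs(W[...,1]+.043)<.05)
print(m.sum());
if m.sum()>20:print(cv2.minAreaRect(W[m][:,:2].astype(np.float32)),np.median(z[m]))
E
```

```text
10.2 [ 0.53206256 -0.04255434  0.38778159] [-2.89346032e-01  4.27743625e-01  1.67919734e+00  2.41578873e-04
  1.03692132e+00 -6.78972057e-01] [ 5.56897943e-01  8.30580148e-01 -2.37472318e-04 -1.11454469e-03] 0.08666391075245318
778
((0.5325787663459778, -0.04290170595049858), (0.045181505382061005, 0.028964906930923462), 22.16941261291504) 0.022802619946208004
```

View pics/top3.png

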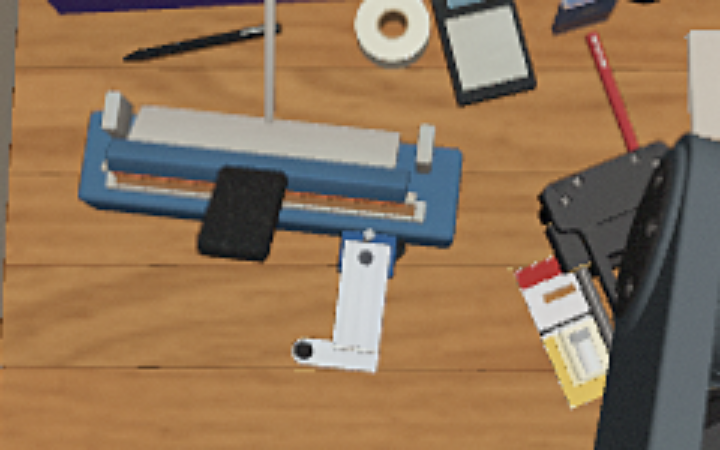

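Request:
move_arm --commands '[[[0, 0.02, 1.2, 0, 0, 0], [0, 0.02, 2.4, 0, 0, 0], [0, 0.02, 3.4, 0, 0, 0], [0, 0.02, 4.2, 0, 0, 0], [0, 0.02, 4.7, 0, 0, 0], [0, 0.02, 4.7, 0, 0, 0]]]'

```text
time: 11.05
position: [0.5326, -0.042, 0.1993]
tool_rot: [0.556, 0.831, -0.001, -0.002]
ft_force: [-0.1, -0.6, -0.8]
grip_width: 0.0871
grip_force: 0.0
```

Request:
move_arm --commands '[[[0, 0.0, 0.15, 0, 0, 0], [0, 0, 0.25, 0, 0, 0], [0, 0, 0.25, 0, 0, 0]]]'

```text
time: 11.42
position: [0.5332, -0.0426, 0.1911]
tool_rot: [0.556, 0.831, 0.0, 0.0]
ft_force: [-0.4, -0.7, -0.5]
grip_width: 0.0869
grip_force: 0.0
```

Request:
move_arm --commands '[[[0, 0, 0, 0, 0, 0], [0, 0, 0, 0, 0, 0], [0, 0, 0, 0, 0, 0], [0, 0, 0, 0, 0, 0], [0, 0, 0, 0, 0, 0], [0, 0, 0, 0, 0, 0], [0, 0, 0, 0, 0, 0], [0, 0, 0, 0, 0, 0]]]' --claw 1 --squeeze 25

```text
time: 12.42
position: [0.5331, -0.0426, 0.1908]
tool_rot: [0.556, 0.831, 0.0, -0.0]
ft_force: [-0.2, -0.5, -0.2]
grip_width: 0.0456
grip_force: 25.0
```

Request:
move_arm --commands '[[[0, 0, -0.5, 0, 0, 0], [0, 0, -1.5, 0, 0, 0], [0, 0, -2.5, 0, 0, 0.12], [0, 0, -3, 0, 0, 0.3], [0, 0, -3, 0, 0, 0.49], [0, 0, -3, 0, 0, 0.49], [0, 0, -3, 0, 0, 0.49]]]'

```text
time: 13.3
position: [0.5328, -0.0425, 0.3103]
tool_rot: [0.74, 0.673, -0.0, -0.001]
ft_force: [0.3, 0.9, -1.3]
grip_width: 0.0457
grip_force: 25.0
```

```bash
python3 - <<'E'
from h import *
np.set_printoptions(suppress=True,precision=4)
c=load('top');W=world(c);hsv=cv2.cvtColor(c['pixels'],cv2.COLOR_BGR2HSV);v,u=np.mgrid[:384,:512]
box=lambda x0,x1,y0,y1:(u>x0)&(u<x1)&(v>y0)&(v<y1)
k=box(214,228,210,223)&(hsv[...,2]<70);p=[u[k].mean(),v[k].mean()];kn=ray(c,p,.0785)[0];print('knob',k.sum(),kn)
k=box(237,247,181,190)&(hsv[...,2]<110);p=[u[k].mean(),v[k].mean()];pv=ray(c,p,.0625)[0];print('piv',k.sum(),pv,np.linalg.norm((kn-pv)[:2]))
k=box(230,252,192,212)&(W[...,2]>.055)&(hsv[...,1]<60)
pts=[];pr=[]
for y in range(195,209):
    xs=np.where(k[y])[0]
    if len(xs): pts.append([xs.min()-.5,y]);pr.append([xs.max()+.5,y])
a=ray(c,pts,.0625);b=ray(c,pr,.0625)
for q in(a,b):
    f=np.polyfit(q[:,0],q[:,1],1);print('edge slope(yaw)',f[0],'y at x=.56',np.polyval(f,.56))
o=get_obs();print(o['position'],o['tool_rot'])
T=R.from_quat(o['tool_rot'])
# sealer frame from knob+pivot
for org,yaw in((np.array([.6327,.2132]),-.10),):
    c_,s_=np.cos(yaw),np.sin(yaw);Rz=np.array([[c_,-s_],[s_,c_]])
    print('pred knob,piv',org+Rz@[-.1,-.046],org+Rz@[-.024,-.084])
    for s,z in(([-.16,-.088],.3),([-.16,-.088],.2633),([-.0505,-.088],.2633),([-.0505,-.0845],.2633),([-.0505,-.0845],.2533)):
        w=np.r_[org+Rz@s,z];print(s,w,'tool units',T.inv().apply(w-o['position'])/.04)
c=snap('wrist');cv2.imwrite('pics/w4.png',c['pixels'])
E
```

```text
knob 23 [0.5277 0.178  0.0785]
piv 15 [0.5996 0.1329 0.0625] 0.08496351298444034
edge slope(yaw) -0.1148671186394017 y at x=.56 0.15533748169257117
edge slope(yaw) -0.13279677022285058 y at x=.56 0.11975817023029822
[ 0.5328 -0.0425  0.3103] [ 0.74    0.6726 -0.0003 -0.0005]
pred knob,piv [0.5286 0.1774] [0.6004 0.132 ]
[-0.16, -0.088] [0.4647 0.1416 0.3   ] tool units [ 4.4208 -2.1332  0.2613]
[-0.16, -0.088] [0.4647 0.1416 0.2633] tool units [ 4.4206 -2.1321  1.1788]
[-0.0505, -0.088] [0.5737 0.1307 0.2633] tool units [4.4079 0.6054 1.1755]
[-0.0505, -0.0845] [0.574  0.1342 0.2633] tool units [4.4954 0.6058 1.1755]
[-0.0505, -0.0845] [0.574  0.1342 0.2533] tool units [4.4954 0.6061 1.4255]
```

View pics/w4.png

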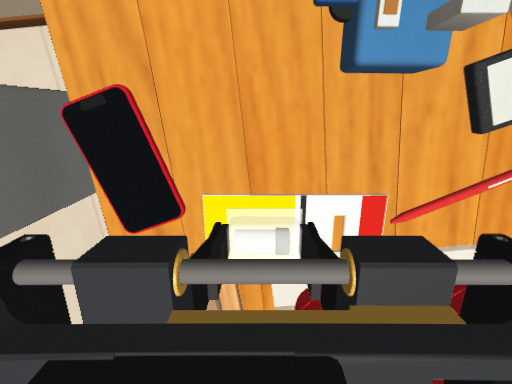

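Request:
move_arm --commands '[[[1, -0.5, 0, 0, 0, 0], [2, -1, 0, 0, 0, 0], [3, -1.5, 0.1, 0, 0, 0.003], [4, -1.9, 0.2, 0, 0, 0.006], [4.4, -2.13, 0.26, 0, 0, 0.006], [4.4, -2.13, 0.8, 0, 0, 0.006], [4.4, -2.13, 1.17, 0, 0, 0.006], [4.4, -2.13, 1.17, 0, 0, 0.006], [4.4, -2.13, 1.17, 0, 0, 0.006]]]'

```text
time: 14.48
position: [0.466, 0.1404, 0.2641]
tool_rot: [0.743, 0.669, 0.0, 0.0]
ft_force: [0.2, 0.1, -0.5]
grip_width: 0.046
grip_force: 25.0
```

```bash
cat > t.py <<'E'
from h import *
np.set_printoptions(suppress=True,precision=4)
o=get_obs();print(o['time'],o['position'],o['tool_rot'],o['ft_force'],o['q'][5])
T=R.from_quat(o['tool_rot']);print('tool y yaw',np.arctan2(*T.as_matrix()[1::-1,1]))
org=np.array([.6324,.2137]);yaw=-.102;c_,s_=np.cos(yaw),np.sin(yaw);Rz=np.array([[c_,-s_],[s_,c_]])
print('now in sealer',Rz.T@(o['position'][:2]-org))
for s,z in(([-.0505,-.088],.2633),([-.0505,-.0845],.2633),([-.0505,-.0845],.2533)):
    w=np.r_[org+Rz@s,z];print(s,w,'tool units',T.inv().apply(w-o['position'])/.04)
E
python3 t.py
```

```text
14.475 [0.466  0.1404 0.2641] [0.7432 0.6691 0.0001 0.0001] [ 0.1764  0.0588 -0.4707] 0.1673482147378065
tool y yaw -0.10473940813651623
now in sealer [-0.1581 -0.0899]
[-0.0505, -0.088] [0.5732 0.1313 0.2633] tool units [0.0539 2.69   0.0196]
[-0.0505, -0.0845] [0.5736 0.1348 0.2633] tool units [0.1414 2.6898 0.0196]
[-0.0505, -0.0845] [0.5736 0.1348 0.2533] tool units [0.1413 2.6897 0.2696]
```

Request:
move_arm --commands '[[[0.05, 0.5, 0, 0, 0, 0], [0.05, 1, 0, 0, 0, 0], [0.05, 1.5, 0, 0, 0, 0], [0.05, 2.0, 0, 0, 0, 0], [0.05, 2.4, 0, 0, 0, 0], [0.07, 2.6, 0, 0, 0, 0], [0.14, 2.69, 0, 0, 0, 0], [0.14, 2.69, 0, 0, 0, 0], [0.14, 2.69, 0, 0, 0, 0]]]'

```text
time: 15.6
position: [0.5725, 0.1354, 0.2639]
tool_rot: [0.743, 0.67, -0.0, -0.0]
ft_force: [-1.0, 0.3, -0.4]
grip_width: 0.0456
grip_force: 25.0
```

```bash
python3 t.py; python3 - <<'E'
from h import *
c=snap('side');cv2.imwrite('pics/s5.png',cv2.resize(c['pixels'][150:260,180:400],None,fx=3.6,fy=3.6,interpolation=cv2.INTER_CUBIC))
E
```

```text
15.6 [0.5725 0.1354 0.2639] [ 0.7428  0.6695 -0.0004 -0.0003] [-1.0179  0.2917 -0.4293] 0.14615469221055008
tool y yaw -0.10369874213885837
now in sealer [-0.0516 -0.084 ]
[-0.0505, -0.088] [0.5732 0.1313 0.2633] tool units [-0.1009  0.0278  0.0147]
[-0.0505, -0.0845] [0.5736 0.1348 0.2633] tool units [-0.0134  0.0277  0.0146]
[-0.0505, -0.0845] [0.5736 0.1348 0.2533] tool units [-0.0134  0.0279  0.2646]
```

View pics/s5.png

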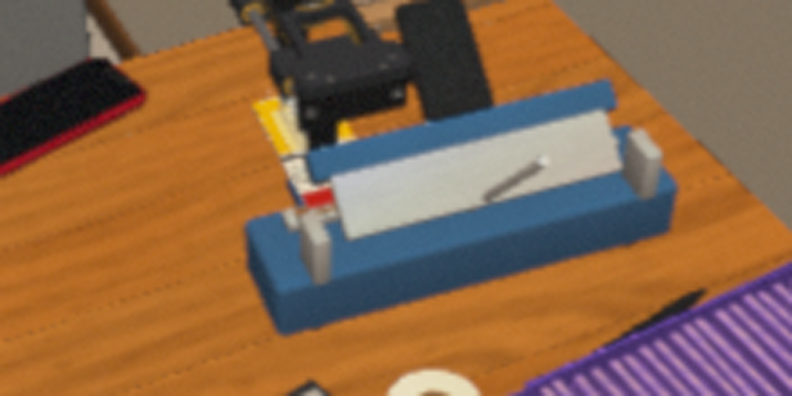

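Request:
move_arm --commands '[[[0, 0.04, 0, 0, 0, 0], [0, 0.04, 0.1, 0, 0, 0], [0, 0.04, 0.18, 0, 0, 0], [0, 0.04, 0.24, 0, 0, 0], [0, 0.04, 0.27, 0, 0, 0], [0, 0.04, 0.27, 0, 0, 0]]]'

```text
time: 16.4
position: [0.5745, 0.1351, 0.2535]
tool_rot: [0.743, 0.669, -0.0, -0.0]
ft_force: [-2.7, -0.9, 3.9]
grip_width: 0.0455
grip_force: 25.0
```

Request:
move_arm --commands '[[[0, 0, 0, 0, 0, 0], [0, 0, 0, 0, 0, 0], [0, 0, 0, 0, 0, 0], [0, 0, 0, 0, 0, 0], [0, 0, -0.25, 0, 0, 0], [0, 0, -0.75, 0, 0, 0], [0, 0, -1.75, 0, 0, 0], [0, 0, -3, 0, 0, 0], [0, 0, -3.5, 0, 0, 0], [0, 0, -3.5, 0, 0, 0]]]' --claw -0.42

```text
time: 17.65
position: [0.5751, 0.1352, 0.3958]
tool_rot: [0.743, 0.669, 0.002, 0.002]
ft_force: [1.0, 0.4, -0.3]
grip_width: 0.0617
grip_force: 0.0
```

```bash
python3 - <<'E'
from h import *
o=get_obs();print(o['time'],o['position'],o['q'],o['tool_rot'])
c=snap('wrist');snap('top');cv2.imwrite('pics/w6.png',c['pixels'])
E
```

```text
17.65 [0.57506789 0.13519909 0.39578366] [4.18719456e-02 4.90656164e-01 1.53235056e+00 7.61132342e-05
 1.11303899e+00 1.45743045e-01] [0.74286917 0.66943088 0.00215802 0.00174248]
```

View pics/w6.png

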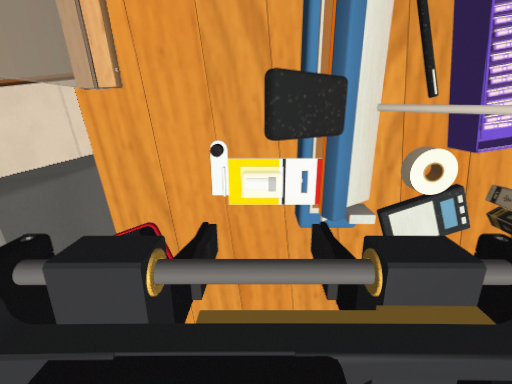

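The wrist view shows the pack flat and aligned. Its yellow edge is at column 229, just inside the lip (213–228), and the red header at columns 318–322 sits across the bar under the open jaw. Next I'll check the numbers and move over the paddle with the gripper closed.

```bash
python3 - <<'E'
from h import *
np.set_printoptions(suppress=True,precision=4)
c=load('wrist');W=world(c);hsv=cv2.cvtColor(c['pixels'],cv2.COLOR_BGR2HSV);v,u=np.mgrid[:384,:512]
org=np.array([.6324,.2137]);yaw=-.102;c_,s_=np.cos(yaw),np.sin(yaw);Rz=np.array([[c_,-s_],[s_,c_]])
def S(p,z): return (ray(c,p,z)[:,:2]-org)@Rz
yel=(hsv[...,0]>22)&(hsv[...,0]<34)&(hsv[...,1]>150)&(u>220)&(u<290)&(v>150)&(v<212)
red=((hsv[...,0]<8)|(hsv[...,0]>172))&(hsv[...,1]>150)&(u>300)&(u<330)&(v>150)&(v<212)
print('yellow z',np.nanmedian(W[yel][:,2]))
q=S(np.c_[u[yel],v[yel]],.0655);print('yellow x,y range',np.percentile(q,[.5,99.5],0))
q=S(np.c_[u[red],v[red]],.0655);print('red',red.sum(),np.percentile(q,[1,99],0))
k=(u>222)&(u<330)&(v>150)&(v<212)&((yel)|((hsv[...,1]<60)&(hsv[...,2]>150)))&(W[...,2]>.06)&(W[...,2]<.07)
lo=[];hi=[]
for x in range(235,312,5):
    vv=np.where(k[:,x])[0]; lo.append([x,vv.min()]);hi.append([x,vv.max()])
for e in(lo,hi):
    q=S(e,.0655);print('edge slope',np.polyfit(q[:,0],q[:,1],1)[0],np.median(q[:,1]))
E
```

```text
yellow z 0.06626161655914742
yellow x,y range [[-0.0887 -0.1126]
 [-0.0303 -0.0576]]
red 196 [[ 0.0151 -0.1128]
 [ 0.0202 -0.0578]]
edge slope -0.0029873727783514712 -0.05765594542088228
edge slope -0.034068579793967574 -0.11263298144106863
```

Request:
move_arm --commands '[[[0, 0, 0, 0, 0, 0.157], [0.3, 0.1, 0, 0, 0, 0.314], [0.6, 0.2, 0, 0, 0, 0.471], [0.9, 0.3, 0, 0, 0, 0.628], [1.2, 0.4, 0, 0, 0, 0.785], [1.5, 0.5, 0, 0, 0, 0.942], [1.8, 0.53, 0, 0, 0, 1.1], [2.1, 0.53, 0, 0, 0, 1.257], [2.1, 0.53, 0, 0, 0, 1.414], [2.1, 0.53, 0, 0, 0, 1.571], [2.1, 0.53, 0, 0, 0, 1.571], [2.1, 0.53, 0, 0, 0, 1.571]]]' --claw 1

```text
time: 19.25
position: [0.6044, 0.2164, 0.392]
tool_rot: [0.999, -0.051, -0.001, 0.0]
ft_force: [0.2, 0.5, -0.7]
grip_width: 0.0006
grip_force: 0.0
```

```bash
python3 t.py
```

```text
19.25 [0.6044 0.2164 0.392 ] [ 0.9987 -0.051  -0.0011  0.0002] [ 0.2431  0.5297 -0.7124] 1.8428537730594095
tool y yaw -1.6728832222134375
now in sealer [-0.0282 -0.0002]
[-0.0505, -0.088] [0.5732 0.1313 0.2633] tool units [-0.5512  2.1928  3.2196]
[-0.0505, -0.0845] [0.5736 0.1348 0.2633] tool units [-0.5512  2.1053  3.2195]
[-0.0505, -0.0845] [0.5736 0.1348 0.2533] tool units [-0.5506  2.1052  3.4695]
```

Request:
move_arm --commands '[[[0, 0, 0.4, 0, 0, 0], [0, 0, 0.75, 0, 0, 0], [-0.05, 0, 0.95, 0, 0, 0], [-0.17, 0, 1.1, 0, 0, 0], [-0.32, 0, 1.32, 0, 0, 0], [-0.44, 0, 1.55, 0, 0, 0], [-0.55, 0, 1.78, 0, 0, 0], [-0.64, 0, 2.02, 0, 0, 0], [-0.72, 0, 2.25, 0, 0, 0], [-0.72, 0, 2.25, 0, 0, 0]]]'

```text
time: 20.5
position: [0.5756, 0.2195, 0.3032]
tool_rot: [0.999, -0.052, -0.0, 0.0]
ft_force: [-0.6, -0.9, 5.7]
grip_width: 0.0005
grip_force: 2.7
```

Request:
move_arm --commands '[[[-0.04, 0, 0.18, 0, 0, 0], [-0.08, 0, 0.34, 0, 0, 0], [-0.1, 0, 0.44, 0, 0, 0], [-0.11, 0, 0.5, 0, 0, 0], [-0.11, 0, 0.5, 0, 0, 0]]]'

```text
time: 21.12
position: [0.5714, 0.2199, 0.2838]
tool_rot: [0.999, -0.052, 0.0, -0.0]
ft_force: [-1.8, -0.3, 6.5]
grip_width: 0.0
grip_force: 3.2
```

Request:
move_arm --commands '[[[-0.01, 0, 0.06, 0, 0, 0], [-0.02, 0, 0.12, 0, 0, 0], [-0.02, 0, 0.12, 0, 0, 0], [-0.02, 0, 0.12, 0, 0, 0]]]'

```text
time: 21.62
position: [0.5708, 0.22, 0.2795]
tool_rot: [0.999, -0.052, 0.0, -0.0]
ft_force: [-1.8, -1.4, 9.2]
grip_width: 0.0011
grip_force: 4.2
```

Request:
move_arm --commands '[[[0, 0, 0.06, 0, 0, 0], [0, 0, 0.12, 0, 0, 0], [0, 0, 0.12, 0, 0, 0], [0, 0, 0.12, 0, 0, 0]]]'

```text
time: 22.12
position: [0.5705, 0.22, 0.276]
tool_rot: [0.999, -0.052, 0.0, 0.0]
ft_force: [-4.6, -0.2, 15.6]
grip_width: 0.0011
grip_force: 8.0
```

Request:
move_arm --commands '[[[0.01, 0, 0.06, 0, 0, 0], [0.02, 0, 0.12, 0, 0, 0], [0.02, 0, 0.12, 0, 0, 0], [0.02, 0, 0.12, 0, 0, 0]]]'

```text
time: 22.62
position: [0.5706, 0.2201, 0.2753]
tool_rot: [0.999, -0.052, 0.0, 0.0]
ft_force: [-12.2, -2.9, 39.6]
grip_width: 0.0008
grip_force: 19.7
```

Request:
move_arm --commands '[[[0.02, 0, -0.055, 0, 0, 0], [0.02, 0, -0.055, 0, 0, 0]]]'

```text
time: 22.88
position: [0.571, 0.2201, 0.2756]
tool_rot: [0.999, -0.052, -0.001, 0.0]
ft_force: [-9.8, -2.0, 29.5]
grip_width: 0.0006
grip_force: 15.0
```

Request:
move_arm --commands '[[[0, 0, 0, 0, 0, 0], [0, 0, 0, 0, 0, 0], [0, 0, 0, 0, 0, 0], [0, 0, 0, 0, 0, 0], [0, 0, 0, 0, 0, 0], [0, 0, 0, 0, 0, 0], [0, 0, 0, 0, 0, 0], [0, 0, 0, 0, 0, 0], [0, 0, 0, 0, 0, 0], [0, 0, 0, 0, 0, 0], [0, 0, 0, 0, 0, 0], [0, 0, 0, 0, 0, 0]]]'

```text
time: 24.38
position: [0.571, 0.22, 0.2756]
tool_rot: [0.999, -0.052, -0.001, 0.0]
ft_force: [-9.8, -1.0, 29.9]
grip_width: 0.0008
grip_force: 15.0
```

Request:
move_arm --commands '[[[0, 0, 0, 0, 0, 0], [0, 0, 0, 0, 0, 0], [0, 0, 0, 0, 0, 0], [0, 0, 0, 0, 0, 0], [0, 0, 0, 0, 0, 0], [0, 0, 0, 0, 0, 0], [0, 0, 0, 0, 0, 0], [0, 0, 0, 0, 0, 0], [0, 0, 0, 0, 0, 0], [0, 0, 0, 0, 0, 0], [0, 0, 0, 0, 0, 0], [0, 0, 0, 0, 0, 0]]]'

```text
time: 25.88
position: [0.571, 0.2201, 0.2756]
tool_rot: [0.999, -0.052, -0.001, 0.0]
ft_force: [-10.5, -2.1, 29.6]
grip_width: 0.0004
grip_force: 15.0
```

```bash
python3 - <<'E'
from h import *
c=snap('side');cv2.imwrite('pics/s7.png',cv2.resize(c['pixels'][150:260,180:400],None,fx=3.6,fy=3.6,interpolation=cv2.INTER_CUBIC))
E
```

```text
(no output)
```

View pics/s7.png

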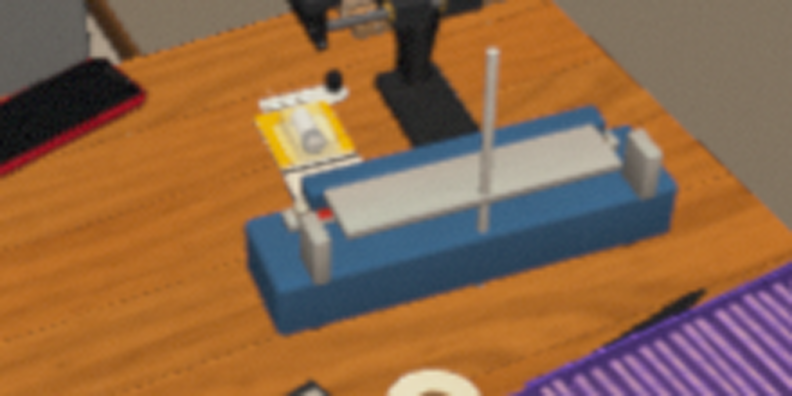

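The side view shows the jaw shut on the header, with red visible at (325,213) between jaw and bar. The pack lies flat on the rest inside the lip, and the fingers hold the paddle down at about 30 N. It has been held for more than 3 s, so I'm handing in.

```bash
python3 -c "
from rig import *
print(hand_in())"
```

```text
the job is handed in; nothing more can be done
None
```

The job is handed in: the rest is out at its stop, the pack lies flat on it inside the lip with its header across the bar, and the jaw was held shut on it at about 30 N for over 3 s and is still being pressed.

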